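# Clip the lid of the food box shut

## Robot

A 6-joint arm with a two-finger parallel gripper is mounted at the origin on the work surface; the furniture and walls round the work are solid. World frame = base frame: x ahead of the robot, y to its left, z up, the work surface at z = 0. Lengths are in m, angles in rad, forces in N, time in s.
With the tool pointing down it reaches from about 0.325 to 0.875 m from the base axis. Payload 4.4 kg.
Tool frame: the origin (TCP) lies at the very end of the fingers, on their centre line; the grasp point (between the pads) lies 19 mm behind it; z points along the fingers, y is the line along which they close (so a half turn about z gives the same grasp; the last joint's range is limited). The gripper opens to 85 mm and grips with 20 to 120 N. Pads are 22 mm wide; open, the fingers measure 114 mm over their backs; the gripper's body (76 mm by 85 mm) begins 54 mm behind the grasp point. The pads swing forward as they close: fully open they stand 13 mm farther back than shut.
Start: joints at [1.141, 0.207, 1.542, -0, 1.393, -0.15], TCP at [0.159, 0.553, 0.231] pointing down, gripper open.
Joint ranges: [-2.73, 2.73], [-0.86, 2.22], [0.23, 2.46], [-1.11, 4.25], [0.08, 2.63], [-2.82, 2.82]. Speed limits (rad/s): [2.79, 2.79, 3.14, 3.14, 3.14, 3.14].

## Interface

Orientations are given as [roll, pitch, yaw] about the fixed x, y, z axes, in that order (R = Rz(yaw) Ry(pitch) Rx(roll)).
In Python, from station import * gives the robot as it stands. Calls block until the motion is done:
- move_pose(position, orientation): joint-space move of the TCP to a pose.
- movel(position, rot=None, rate=0.15, threshold=None): straight line of the TCP; rot=None keeps the orientation; rate is the mean speed in m/s. With threshold (N) it stops when the force on the tool has changed by that much, and returns True; else False.
- move_joints(angles): joint-space move.
- let_go() and grab(newtons=None): open the fingers fully, or close them until they stop; newtons is the grip in N (None keeps the last).
- wait(seconds).
- solve_ik(position, orientation): joint angles nearest the present ones, or None.
- camera(name): name is "scene" or "top" or "wrist"; returns the picture (384x512x3 uint8, red, green, blue); there is no depth.
- camera_params(name): a dict with "vertical_fov" (degrees; the focal length in pixels is half the picture's height over the tangent of half this angle, whatever the lens; pixels are square), "cx", "cy" (the principal point, pixels), "rvec" (rotation vector, rad) and "tvec" (3), from world to camera coordinates, as OpenCV has them. Camera axes: x right, y down, z forward; pixel columns grow to the right and rows downward; lengths in m; the calibration is good to about 2 mm. A picture is of the moment at which its call begins: read the wrist's pose just before it. camera_params takes no time and is no camera call; for the wrist camera it gives the pose at the moment of the call.
A pose or a line that the arm cannot do raises IKError and nothing moves.
- close_job(): hands the job in; it is judged then, once.
Readings, each from a call of its own:
- current_clock(): time.
- current_joint_positions(): joint angles.
- current_joint_velocities(): joint speeds.
- current_tau(): joint torques, N m.
- current_position(): TCP position.
- current_orientation(): TCP orientation.
- current_ft_force(): force on the tool from outside, world axes, zero at the start.
- current_torque(): the same for the moment, N m.
- current_width(): finger opening in m.
- current_grasp_force(): force on a finger pad.
Only numpy, scipy, OpenCV 4.12 (cv2) and the standard library are available. Lean on these libraries where they do the work, as an engineer would, in place of code of your own. Each camera call takes 0.05 s, during which the arm holds its last target. There are 200 camera calls.

## Task

The lid lies on the glass food box of garlic, but its four clips still stand open. Go round the rim and press each clip down and in against the box until it snaps shut, so that all four lie flat against the sides. Pick nothing up: leave the box standing about where it is, and leave the things around it alone.

Things in the scene. Friction and masses are not known exactly. Their poses are not given: they have to be found in the camera images.
- food_box: Loose rectangular clear glass box with two garlic bulbs in it and a white lid on a dark teal seal, about 1.3 kg. Glass 80 x 124 x 58 mm, lid 89 x 133, its rim 71 above the worktop. Origin: centre of the underside; x points from the near side to the far side, y to the left side, z up. Walls stand at x=+-40, y=+-62 mm. A sideways push over about 6 N makes it slide.
- clip_near (a joint): Teal clip on the near side of the lid, 74 wide, 24 long, 5 thick, hinged on the line x=-46, z=64 (mm, box frame); opens to -x. 0 = shut, flat down the wall; 1.57 = level; limit 1.8. Swings loosely and stays put down to 0.3; there its bar meets two sprung lugs on the wall. Pushed in past them (about 3 N at the lip, most at 0.3) it snaps to 0 and stays; let go before 0.15, it springs back.
- clip_far (a joint): Teal clip on the far side of the lid, 74 wide, 24 long, 5 thick, hinged on the line x=+46, z=64 (mm, box frame); opens to +x. 0 = shut, flat down the wall; 1.57 = level; limit 1.8. Swings loosely and stays put down to 0.3; there its bar meets two sprung lugs on the wall. Pushed in past them (about 3 N at the lip, most at 0.3) it snaps to 0 and stays; let go before 0.15, it springs back.
- clip_left (a joint): Teal clip on the left side of the lid, 54 wide, 24 long, 5 thick, hinged on the line y=+68, z=64 (mm, box frame); opens to +y. 0 = shut, flat down the wall; 1.57 = level; limit 1.8. Swings loosely and stays put down to 0.3; there its bar meets two sprung lugs on the wall. Pushed in past them (about 3 N at the lip, most at 0.3) it snaps to 0 and stays; let go before 0.15, it springs back.
- clip_right (a joint): Teal clip on the right side of the lid, 54 wide, 24 long, 5 thick, hinged on the line y=-68, z=64 (mm, box frame); opens to -y. 0 = shut, flat down the wall; 1.57 = level; limit 1.8. Swings loosely and stays put down to 0.3; there its bar meets two sprung lugs on the wall. Pushed in past them (about 3 N at the lip, most at 0.3) it snaps to 0 and stays; let go before 0.15, it springs back.
- onion: Red onion, 84 x 81 x 82 mm, loose on the worktop to the left of the box; origin at its underside. Leave it alone.
- garlic: Loose garlic bulb, 56 mm wide and high, on the worktop to the left of the box; origin at its underside. Leave it alone.
- salt_shaker: Grey salt shaker, 44 mm wide, 90 high, loose on the worktop near the right edge, on the robot's side of the box; origin at its underside. Leave it alone.
- tumbler: Clear drinking glass, 77 mm wide, 89 high, loose on the worktop to the left of the box; origin at its underside. Leave it alone.

How it is judged:
By the outcome, as a careful person would: the job done as asked, in the order asked, and still so for the second after the job is handed in, with the robot touching nothing.
It also fails if it takes over 54 s, if anything falls off the work surface, if the arm or the gripper's body presses on something with over 40 N, if the wrist force passes 120 N, or if a joint passes its speed limit or range.

## Working session

There is one attempt and no reset: what is moved stays moved. The work goes in short steps, each a Python script; the robot and the scene stay as the last script left them, time stands still between calls to the robot, and variables do not carry over. Pictures are saved under pics/ and viewed, at most 10 in all, crops included, and the job is handed in when it is done.

```bash
mkdir -p pics
cat > h.py <<'E'
from station import *
import numpy as np, cv2
def cam(n):
    p=camera_params(n); im=camera(n)
    f=192/np.tan(np.radians(p["vertical_fov"])/2)
    R=cv2.Rodrigues(np.array(p["rvec"],float))[0]; t=np.array(p["tvec"],float).ravel()
    return im,(f,p["cx"],p["cy"],R,t)
def ray(c,u,v,z):
    f,cx,cy,R,t=c; d=R.T@np.array([(u-cx)/f,(v-cy)/f,1]); o=-R.T@t
    return o+d*(z-o[2])/d[2]
def proj(c,P):
    f,cx,cy,R,t=c; q=R@np.array(P)+t; return f*q[0]/q[2]+cx,f*q[1]/q[2]+cy
def save(im,n): cv2.imwrite("pics/"+n,im[:,:,::-1])
E
python3 - <<'E'
from h import *
for n in("top","scene"):
    im,c=cam(n); save(im,n+"0.png"); np.save(n+"0.npy",im); print(n,c[0],-c[3].T@c[4],c[3][2]); 
a=cv2.imread("pics/top0.png");b=cv2.imread("pics/scene0.png")
cv2.imwrite("pics/both0.png",cv2.resize(np.vstack([a,b]),(512,768))[:,:]) 
print(current_clock(),current_orientation())
E
```

```text
top 370.87302971256196 [0.29641971 0.00663811 0.89946774] [ 0.19183993 -0.01535462 -0.98130611]
scene 447.7619707404198 [-0.08923805 -0.48371899  0.89889027] [ 0.47267639  0.43476122 -0.76652444]
0.1 [-3.13953233e+00 -2.73138612e-04  2.86175651e+00]
```

View pics/top0.png

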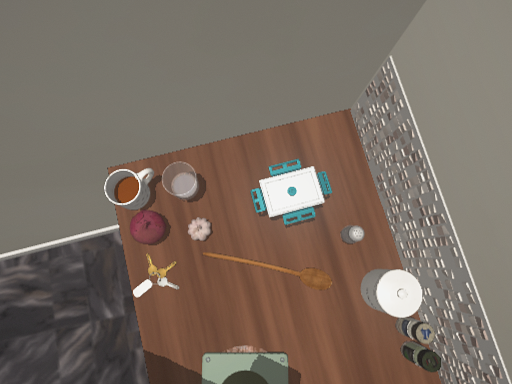

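View pics/scene0.png

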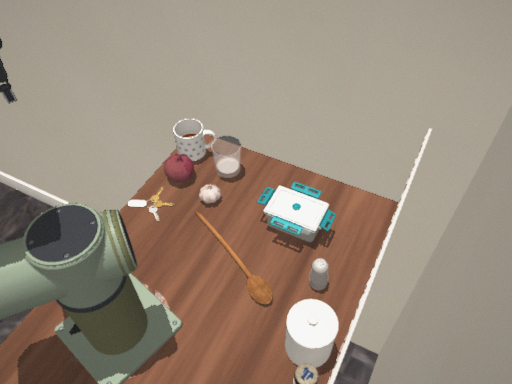

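The top view shows the lid centred at about (292,192), with teal clips on all four sides: (285,167), (299,216), (258,200) and (325,183). The shaker is at (352,234). The scene view shows the lid at (297,210). Next I'll measure the box pose and lid height.

```bash
cat > meas.py <<'E'
from h import *
def knob(im,c,seed,z):  # lid = white blob near seed with the dot filled
    hsv=cv2.cvtColor(im,cv2.COLOR_RGB2HSV)
    m=((hsv[...,1]<40)&(hsv[...,2]>185)).astype(np.uint8)
    cs,_=cv2.findContours(m,cv2.RETR_EXTERNAL,cv2.CHAIN_APPROX_NONE)
    k=max((k for k in cs if cv2.pointPolygonTest(k,seed,False)>=0),key=cv2.contourArea)
    return np.array([ray(c,*p[0],z)[:2] for p in k],np.float32)
def teal(im):
    hsv=cv2.cvtColor(im,cv2.COLOR_RGB2HSV)
    return ((hsv[...,0]>82)&(hsv[...,0]<100)&(hsv[...,1]>110)&(hsv[...,2]>60)).astype(np.uint8)
def box(show=False):
    out=[]; rays=[]
    for n,s in(("top",(292,192)),("scene",(297,209))):
        im,c=cam(n)
        P=knob(im,c,s,0.071); (x,y),(w,h),a=cv2.minAreaRect(P)
        if w>h: a+=90; w,h=h,w
        a=(a+90)%180-90
        if abs(a)>60: pass
        print(n,"lid",np.round([x,y,w,h,a],4))
        nn,lab,st,ce=cv2.connectedComponentsWithStats(teal(im))
        th=np.radians(a); R=np.array([[np.cos(th),-np.sin(th)],[np.sin(th),np.cos(th)]])
        for i in range(1,nn):
            if st[i,4]<15: continue
            v,u=np.where(lab==i); Q=np.array([ray(c,a_,b_,0.066)[:2] for a_,b_ in zip(u,v)])
            q=(Q-[x,y])@R*1000
            if abs(q).max()<150: print("  teal px",ce[i].round(1),"n",st[i,4],"box-frame mm at z=66: lo",q.min(0).round(),"hi",q.max(0).round())
            if abs(q.mean(0)).max()<12: f,cx,cy,RR,t=c; rays.append((-RR.T@t,RR.T@np.array([(ce[i][0]-cx)/f,(ce[i][1]-cy)/f,1])))
        out.append((x,y,th))
    if len(rays)==2:
        (o1,d1),(o2,d2)=rays; s=np.linalg.lstsq(np.c_[d1,-d2],o2-o1,rcond=None)[0]
        p,q=o1+s[0]*d1,o2+s[1]*d2; print("dot from two views",(p+q)/2,"gap",np.linalg.norm(p-q))
    return out
if __name__=="__main__":
    box(); im,c=cam("top"); print("shaker",ray(c,352,234,0.09))
E
python3 meas.py
```

```text
top lid [ 0.4548 -0.1032  0.0886  0.1313 15.3889]
  teal px [284.9 167.8] n 215 box-frame mm at z=66: lo [ 47. -39.] hi [70. 35.]
  teal px [324.2 182.7] n 154 box-frame mm at z=66: lo [-26. -90.] hi [ 26. -70.]
  teal px [291.6 190.6] n 54 box-frame mm at z=66: lo [ -8. -11.] hi [10.  7.]
  teal px [258.5 199.8] n 177 box-frame mm at z=66: lo [-26.  66.] hi [27. 90.]
  teal px [298.5 214.7] n 237 box-frame mm at z=66: lo [-69. -38.] hi [-46.  35.]
scene lid [ 0.4527 -0.1067  0.0955  0.1335 14.8202]
  teal px [305.5 189.9] n 185 box-frame mm at z=66: lo [ 53. -33.] hi [78. 40.]
  teal px [266.  195.7] n 132 box-frame mm at z=66: lo [-22.  70.] hi [32. 93.]
  teal px [296.2 206.1] n 36 box-frame mm at z=66: lo [-1. -6.] hi [17. 11.]
  teal px [326.9 219.9] n 154 box-frame mm at z=66: lo [-25. -90.] hi [ 32. -66.]
  teal px [285.8 224.5] n 228 box-frame mm at z=66: lo [-67. -35.] hi [-40.  38.]
dot from two views [ 0.45565762 -0.10442208  0.07155187] gap 0.001006356325993269
shaker [ 0.35631451 -0.23201895  0.09      ]
```

```bash
cat > press.py <<'E'
from h import *
C=np.array([0.4552,-0.1037]); TH=np.radians(15.3)
S={"near":((-1,0),46),"far":((1,0),46),"left":((0,1),68),"right":((0,-1),68)}
def press(name,C=C,TH=TH,hover=0.105,thr=5.0):
    n,h=S[name]; R=np.array([[np.cos(TH),-np.sin(TH)],[np.sin(TH),np.cos(TH)]]); n=R@np.array(n,float)
    at=lambda d,z:[*(C+n*(h+11+d)/1000),z]
    base=np.arctan2(n[1],n[0]); best=None
    for y in(base,base+np.pi):
        o=[np.pi,0,float(np.arctan2(np.sin(y),np.cos(y)))]
        q=solve_ik(at(12,hover),o)
        if q is not None and (best is None or abs(q[5])<best[0]): best=(abs(q[5]),o)
    o=best[1]
    if name=="near": move_pose(at(12,0.2),o)
    move_pose(at(12,hover),o)
    f0=np.array(current_ft_force())
    hit=movel(at(12,0.036),rate=0.06,threshold=12)
    print(name,"down",hit,np.round(current_position(),4),np.round(np.array(current_ft_force())-f0,1))
    f0=np.array(current_ft_force())
    hit=movel(at(1,0.036),rate=0.02,threshold=thr)
    p=np.array(current_position()); print(" in",hit,"face mm from hinge",round(float((p[:2]-C)@n*1000-h-11),2),np.round(np.array(current_ft_force())-f0,1))
    movel(at(14,0.036),rate=0.1); movel(at(14,hover),rate=0.2); print(" t",current_clock())
E
python3 - <<'E'
from press import *
press("near")
im,c=cam("scene"); save(cv2.resize(im[140:280,200:400],(800,560)),"s1.png")
E
```

```text
near down False [ 0.3891 -0.1221  0.0364] [ 0.3  1.4 -0.8]
 in False face mm from hinge 1.05 [ 0.  -1.7 -0.1]
 t 6.0167
```

View pics/s1.png

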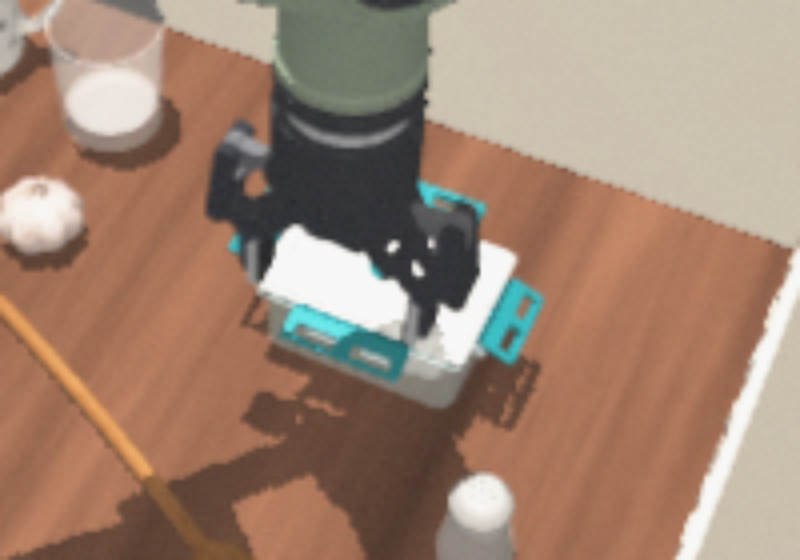

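The fingers were still open and straddled the near clip, which is still lowered but not shut, seen at (345,345) in the crop. I'll close the fingers and redo it.

```bash
sed -i 's/if name=="near": move_pose(at(12,0.2),o)/pass/' press.py
python3 - <<'E'
from press import *
movel(list(np.array(current_position())+[0,0,.03])); grab(20); print(current_width(),current_clock())
press("near")
p=current_position(); movel([p[0]-.06,p[1]-.02,.2],rate=.25)
im,c=cam("scene"); save(cv2.resize(im[140:280,200:400],(800,560)),"s2.png")
import meas; meas.box(); print(current_clock())
E
```

```text
-1.864366862285087e-05 7.175
near down False [ 0.3888 -0.122   0.0362] [-1.2  0.4 -0.3]
 in True face mm from hinge 10.04 [ 0.3 -0.8  0. ]
 t 9.7833
top lid [ 0.4547 -0.1032  0.0889  0.1313 15.342 ]
  teal px [284.9 167.7] n 215 box-frame mm at z=66: lo [ 47. -38.] hi [70. 35.]
  teal px [324.2 182.6] n 155 box-frame mm at z=66: lo [-26. -90.] hi [ 26. -70.]
  teal px [291.5 190.6] n 53 box-frame mm at z=66: lo [ -8. -11.] hi [10.  7.]
  teal px [258.5 199.6] n 174 box-frame mm at z=66: lo [-26.  66.] hi [28. 90.]
  teal px [296.9 212.7] n 99 box-frame mm at z=66: lo [-57. -36.] hi [-46.  35.]Traceback (most recent call last):
  File "<stdin>", line 6, in <module>
  File "meas.py", line 15, in box
    P=knob(im,c,s,0.071); (x,y),(w,h),a=cv2.minAreaRect(P)
  File "meas.py", line 6, in knob
    k=max((k for k in cs if cv2.pointPolygonTest(k,seed,False)>=0),key=cv2.contourArea)
ValueError: max() iterable argument is empty
```

View pics/s2.png

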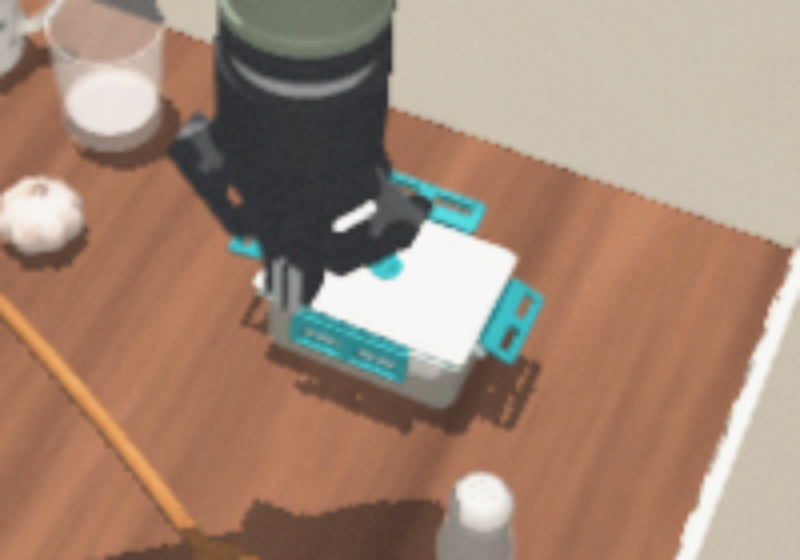

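The near clip is now down to about 0.3 rad, but the force stop tripped early, probably on start-up inertia. I'll press in 1 mm steps and read the settled force after each one.

```bash
python3 - <<'E'
s=open('press.py').read()
a=s.index('    hit=movel(at(1,0.036)'); b=s.index('    movel(at(14,0.036)')
s=s[:a]+'''    log=[]; last=0
    for d in np.arange(dstart,-0.1,-1.0):
        movel(at(d,0.036),rate=0.04)
        f=float((np.array(current_ft_force())-f0)[:2]@n); log.append((round(float(d),1),round(f,1)))
        if d<=4 and f>3.5 or f>6: break
    print(" in",log)
'''+s[b:]
s=s.replace('thr=5.0','dstart=9.0')
open('press.py','w').write(s)
E
python3 - <<'E'
from press import *
press("near")
E
```

```text
near down False [ 0.389  -0.1221  0.0364] [0.1 0.1 0.8]
 in [(9.0, 4.3), (8.0, 6.6)]
 t 13.6167
```

```bash
sed -i 's/        f=float/        wait(0.08); f=float/; s/ or f>6: break/ or f>9: break/' press.py
python3 - <<'E'
from press import *
press("near")
im,c=cam("top"); save(cv2.resize(im[130:250,220:380],(800,600)),"t3.png")
im,c=cam("scene"); np.save("s3.npy",im)
E
```

```text
near down False [ 0.3891 -0.1221  0.0364] [ 0.   0.4 -0.4]
 in [(9.0, 2.9), (8.0, 5.8), (7.0, 4.5), (6.0, 2.3), (5.0, -0.3), (4.0, -0.3), (3.0, -0.3), (2.0, 3.9)]
 t 18.5917
```

View pics/t3.png

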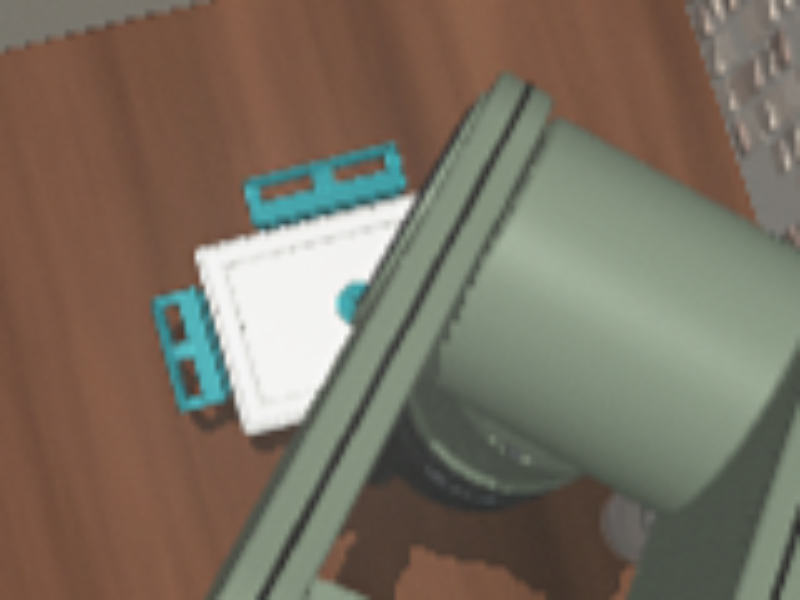

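The force rises to 5.8 N, drops to 0, and contact returns at 2 mm, so the near clip has snapped shut. The top view shows the left and far clips still open. I'll do left next, then far and right.

```bash
sed -i 's/hover=0.105/hover=0.115/; s/wait(0.08)/wait(0.05)/' press.py
python3 - <<'E'
from press import *
press("left"); 
im,c=cam("scene"); save(cv2.resize(im[140:280,200:400],(800,560)),"s4.png"); np.save("s4.npy",im)
E
```

```text
left down False [ 0.4314 -0.0159  0.0363] [ 0.3  0.9 -0. ]
 in [(9.0, 5.0), (8.0, 6.8), (7.0, 8.1), (6.0, 7.7), (5.0, 8.5), (4.0, 8.4)]
 t 23.925
```

View pics/s4.png

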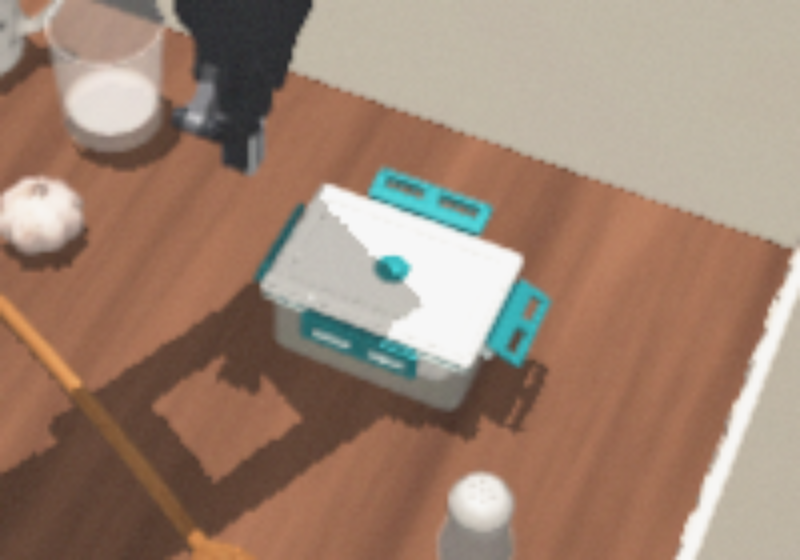

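The box slid a few mm toward the right, and the left clip sits at about 0.3, still not shut. I'll re-measure and then stroke faster with a downward slide, so friction helps close the clip and holds the box down.

Run:
```python
from h import *; from meas import teal
for n,old,px in(("top",(291.55,190.6),(291,191)),("scene",(296.2,206.1),(298,207))):
    im,c=cam(n); save(im,n+"5.png"); np.save(n+"5.npy",im)
    nn,lab,st,ce=cv2.connectedComponentsWithStats(teal(im))
    i=min(range(1,nn),key=lambda i:np.hypot(*(ce[i]-px))+(st[i,4]<15)*99)
    print(n,ce[i],st[i,4],(ray(c,*ce[i],.0716)-ray(c,*old,.0716))*1000)
    if n=="top":
        hsv=cv2.cvtColor(im,cv2.COLOR_RGB2HSV); m=((hsv[...,1]<40)&(hsv[...,2]>130)).astype(np.uint8)
        for k in cv2.findContours(m,cv2.RETR_EXTERNAL,cv2.CHAIN_APPROX_NONE)[0]:
            if cv2.contourArea(k)>400:
                P=np.array([ray(c,*p[0],.071)[:2] for p in k],np.float32); print(cv2.minAreaRect(P))
```

```text
top [309.04545455 208.13636364] 22 [-40.01196057 -38.88024558   0.        ]
((0.22317320108413696, -0.3364637494087219), (0.11785287410020828, 0.10425663739442825), 10.13266372680664)
((0.3330570459365845, 0.020393602550029755), (0.17758247256278992, 0.05913592875003815), 80.24624633789062)
((0.3396838307380676, 0.40894174575805664), (0.010034778155386448, 0.26023223996162415), 14.99250602722168)
((0.4626990556716919, 0.2686140835285187), (0.08177533745765686, 0.1058688536286354), 2.706549644470215)
((0.3936300277709961, -0.13628393411636353), (0.06973332911729813, 0.3644072115421295), 78.45003509521484)
((0.4047048091888428, -0.093001589179039), (0.01509563997387886, 0.3609118163585663), 78.53717041015625)
((0.54282146692276, -0.03143749386072159), (0.14487189054489136, 0.108802430331707), 75.56889343261719)
((0.449176549911499, 0.09013193845748901), (0.01655767858028412, 0.3576124608516693), 73.58179473876953)
((0.4574102759361267, 0.13267694413661957), (0.07299216091632843, 0.3667601943016052), 73.85623168945312)
((0.5254473090171814, -0.4480671286582947), (0.3388811945915222, 0.9155272841453552), 82.4516830444336)
scene [297.75675676 206.62162162] 37 [ 1.21305265 -3.72784484  0.        ]
```

View pics/top5.png

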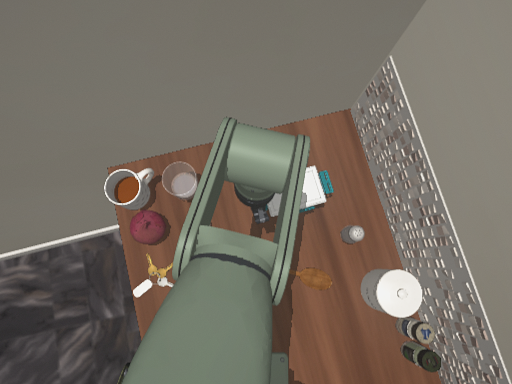

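The top view is blocked by the arm. The scene view gives a clean 3.9 mm slide along the push direction, so I'll use the updated centre.

```bash
cat > stroke.py <<'E'
import press as P; from h import *
def stroke(name,C,TH=P.TH,hover=0.115,rate=0.25,end=2.0):
    n,h=P.S[name]; R=np.array([[np.cos(TH),-np.sin(TH)],[np.sin(TH),np.cos(TH)]]); n=R@np.array(n,float)
    at=lambda d,z:[*(C+n*(h+11+d)/1000),z]
    base=np.arctan2(n[1],n[0]); best=None
    for y in(base,base+np.pi):
        o=[np.pi,0,float(np.arctan2(np.sin(y),np.cos(y)))]
        q=solve_ik(at(12,hover),o)
        if q is not None and (best is None or abs(q[5])<best[0]): best=(abs(q[5]),o)
    move_pose(at(12,hover),best[1])
    movel(at(12,0.047),rate=0.1); wait(0.1); f0=np.array(current_ft_force())
    movel(at(end,0.033),rate=rate); wait(0.1)
    print(name,"end force",np.round(np.array(current_ft_force())-f0,1),current_clock())
    movel(at(14,0.036),rate=0.15); movel(at(14,hover),rate=0.2)
    im,c=cam("scene"); from meas import teal
    nn,lab,st,ce=cv2.connectedComponentsWithStats(teal(im))
    for i in range(1,nn):
        if st[i,4]>14: print("  ",ce[i].round(1),st[i,4],ray(c,*ce[i],.0716).round(4)[:2])
    return im
E
python3 - <<'E'
from stroke import *
im=stroke("left",np.array([.4564,-.1074]))
save(cv2.resize(im[140:280,200:400],(800,560)),"s6.png"); print(current_clock())
E
```

```text
left end force [-0.9 -0.  -1. ] 25.6083
   [308.2 190.7] 183 [ 0.5128 -0.0964]
   [299.1 207. ] 35 [ 0.4587 -0.1115]
   [329.9 220.7] 157 [ 0.4743 -0.1895]
   [290.7 225. ] 139 [ 0.4048 -0.13  ]
26.45
```

View pics/s6.png

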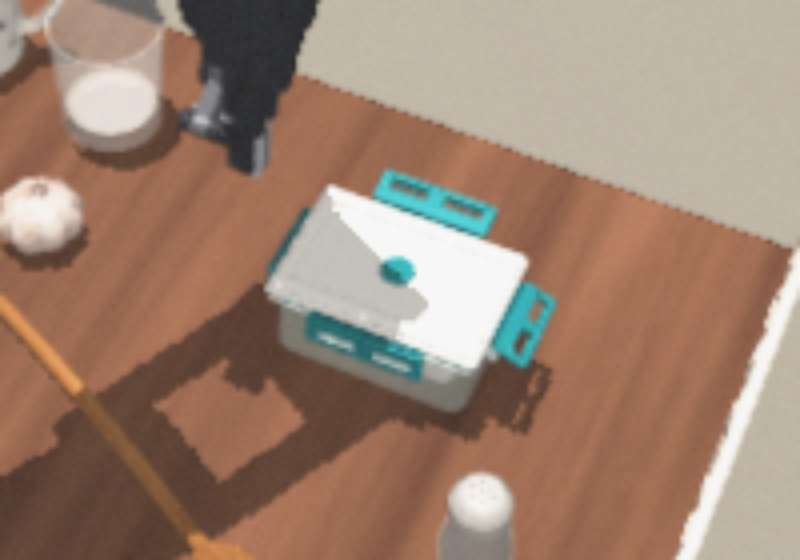

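Left is shut: the force is zero with the finger at the clip line, and its visible strip has narrowed. The box translated another 3 mm or so with no rotation. Far is next.

```bash
cat >> stroke.py <<'E'
def centre(px):
    p=camera_params("scene"); R=cv2.Rodrigues(np.array(p["rvec"],float))[0]
    c=(192/np.tan(np.radians(p["vertical_fov"])/2),p["cx"],p["cy"],R,np.array(p["tvec"],float).ravel())
    return P.C+(ray(c,*px,.0716)-ray(c,296.2,206.1,.0716))[:2]
E
python3 - <<'E'
from stroke import *
C=centre((299.1,207.0)); print(C)
im=stroke("far",C,rate=0.3,end=1.5)
save(cv2.resize(im[140:280,200:400],(800,560)),"s7.png"); print(current_clock())
E
```

```text
[ 0.45762638 -0.11050362]
far end force [ 4.5 -0.8 -3.1] 29.0583
   [270.9 200.3] 18 [ 0.4298 -0.0485]
   [298.5 207.8] 41 [ 0.4559 -0.1119]
   [329.6 221.3] 154 [ 0.4723 -0.1899]
   [290.4 226. ] 142 [ 0.4024 -0.1313]
29.9
```

View pics/s7.png

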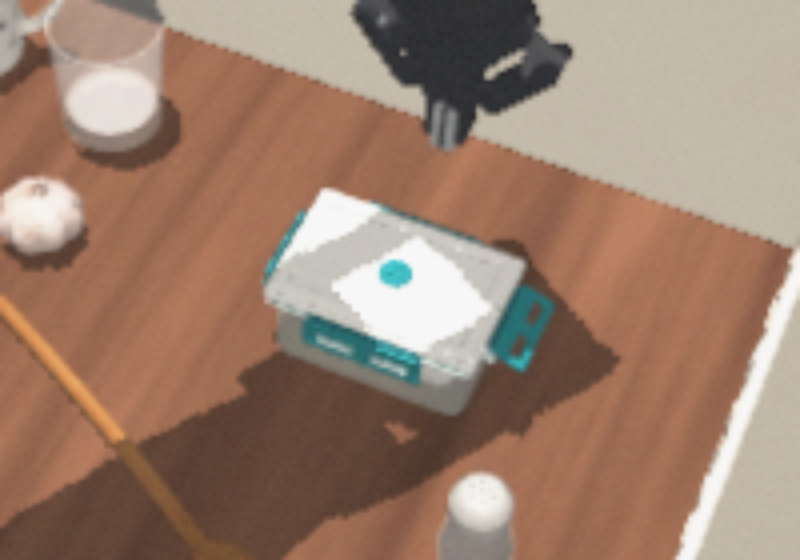

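Far looks lowered and probably shut; I'll verify it later. Right is next.

Run:
```python
from stroke import *
C=centre((298.5,207.8)); print(C)
im=stroke("right",C,rate=0.3,end=1.0)
p=current_position(); print(p)
T=np.array([*C,.06])
im,c=cam("top"); 
s=cv2.resize(im[130:250,220:380],(400,300)); 
im2,c=cam("scene"); np.save("s8.npy",im2)
a=cv2.resize(im2[160:250,250:350],(400,360))
cv2.imwrite("pics/b8.png",np.hstack([np.vstack([s,np.zeros((60,400,3),np.uint8)]),a])[:,:,::-1]); print(current_clock())
```

```text
[ 0.45481025 -0.11095285]
right end force [ 1.4 -4.5 -2. ] 32.7667
   [297.2 207.6] 39 [ 0.4542 -0.1094]
   [324.  222.5] 58 [ 0.461  -0.1824]
   [288.5 225.4] 133 [ 0.4007 -0.1271]
[ 0.47804753 -0.19963395  0.11346457]
33.7083
```

View pics/b8.png

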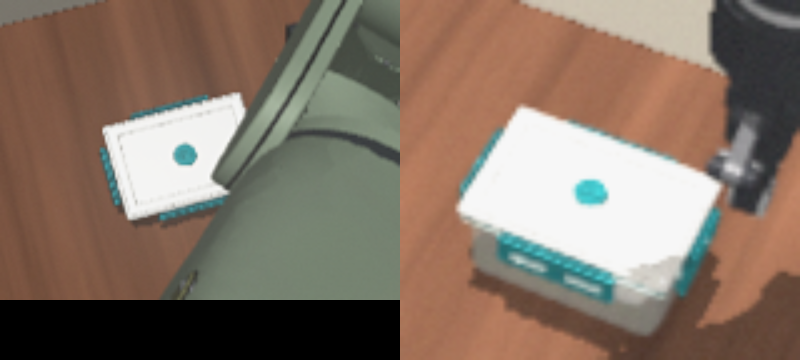

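Both views show all four clips as thin strips along the lid edges. I'll move the arm clear and check each clip's outer extent against the shut and 0.3 rad predictions.

Run:
```python
from h import *; from meas import knob,teal
p=current_position(); movel([p[0],p[1],.23],rate=.25); move_joints([1.141,.207,1.542,0,1.393,-.15]); wait(.2); print(current_clock())
im,c=cam("top"); im2,c2=cam("scene"); np.save("t9.npy",im); np.save("s9.npy",im2)
Q=knob(im,c,(292,193),.071); (x,y),(w,h),a=cv2.minAreaRect(Q)
if w>h: a+=90; w,h=h,w
a=(a+90)%180-90; print(x,y,w,h,a)
th=np.radians(a); R=np.array([[np.cos(th),-np.sin(th)],[np.sin(th),np.cos(th)]]); C=np.array([x,y])
S={"near":((-1,0),46),"far":((1,0),46),"left":((0,1),68),"right":((0,-1),68)}
for nm,I,cc in(("top",im,c),("scene",im2,c2)):
  v,u=np.where(teal(I)); 
  W=np.array([ray(cc,a_,b_,.066)[:2] for a_,b_ in zip(u,v)]); q=(W-C)@R*1000
  for s,(n,hh) in S.items():
    n=np.array(n); t=np.array([n[1],n[0]]); e=q@n; k=(e>hh-6)&(e<hh+35)&(abs(q@t)<32)
    def pred(phi):   # extent on the z=66 plane of the lip's and hinge's outer corners
        L=[]
        for r in(0,24):
            d=hh+r*np.sin(phi)+2.5*np.cos(phi); z=64-r*np.cos(phi)+2.5*np.sin(phi)
            uv=proj(cc,[*(C+R@(n*d/1000)),z/1000]); L.append(((ray(cc,*uv,.066)[:2]-C)@R*1000)@n)
        return round(float(max(L)),1)
    print(nm,s,"n",k.sum(),"lo/hi",np.percentile(e[k],[2,98]).round(1) if k.any() else None,"pred shut",pred(0),"0.15",pred(.15),"0.3",pred(.3))
```

```text
37.3917
0.45301324129104614 -0.10752761363983154 0.08838575333356857 0.1315252184867859 15.288650512695312
top near n 34 lo/hi [46.7 50.7] pred shut 50.7 0.15 54.1 0.3 57.3
top far n 25 lo/hi [46.7 48.7] pred shut 48.1 0.15 48.1 0.3 50.5
top left n 41 lo/hi [67.3 71.5] pred shut 72.9 0.15 76.3 0.3 79.6
top right n 24 lo/hi [69.8 72.4] pred shut 70.0 0.15 70.0 0.3 71.0
scene near n 121 lo/hi [45.  62.5] pred shut 65.9 0.15 68.9 0.3 71.5
scene far n 0 lo/hi None pred shut 46.9 0.15 47.2 0.3 47.4
scene left n 17 lo/hi [67.  69.2] pred shut 69.8 0.15 69.9 0.3 69.9
scene right n 53 lo/hi [69.7 76. ] pred shut 75.0 0.15 78.4 0.3 81.5
```

The near and left clips are confirmed shut. From these angles the far and right extents are ambiguous, so I'll check from directly overhead with the wrist camera.

Run:
```python
from h import *; from meas import teal
from scipy.spatial.transform import Rotation as Ro
C=np.array([.4537,-.1083]); th=np.radians(15.3); R=np.array([[np.cos(th),-np.sin(th)],[np.sin(th),np.cos(th)]])
p=camera_params("wrist"); Rc=cv2.Rodrigues(np.array(p["rvec"],float))[0]; o=-Rc.T@np.ravel(p["tvec"])
Rt=Ro.from_euler("xyz",current_orientation()).as_matrix(); off=Rt.T@(o-current_position()); print("cam in tool",off.round(3),"axis",(Rt.T@Rc[2]).round(2))
for yaw in(th,th+np.pi,th+np.pi/2,th-np.pi/2):
    yaw=float(np.arctan2(np.sin(yaw),np.cos(yaw))); o=[np.pi,0,yaw]; M=Ro.from_euler("xyz",o).as_matrix()
    ax=M@Rt.T@Rc[2]; cz=.24+(M@off)[2]   # aim camera axis at lid centre
    pos=[*(C-(M@off)[:2]-ax[:2]/-ax[2]*(cz-.06)),.24]
    q=solve_ik(pos,o); 
    if q is not None and abs(q[5])<2.6: break
move_pose(pos,o); wait(.2)
im,c=cam("wrist"); cv2.imwrite("pics/w10.png",im[:,:,::-1]); print("clock",current_clock(),"cam",-c[3].T@c[4])
v,u=np.where(teal(im)); W=np.array([ray(c,a,b,.066)[:2] for a,b in zip(u,v)]); 
dot=((W-C)@R*1000); k=abs(dot).max(1)<20; print("dot centre",dot[k].mean(0),k.sum()); C=C+R@dot[k].mean(0)/1000; q=(W-C)@R*1000
for s,(n,hh) in {"near":((-1,0),46),"far":((1,0),46),"left":((0,1),68),"right":((0,-1),68)}.items():
    n=np.array(n); t=np.array([n[1],n[0]]); e=q@n; k=(e>hh-8)&(e<hh+35)&(abs(q@t)<30)
    def pred(phi):
        L=[]
        for r in(0,24):
            d=hh+r*np.sin(phi)+2.5*np.cos(phi); z=64-r*np.cos(phi)+2.5*np.sin(phi)
            uv=proj(c,[*(C+R@(n*d/1000)),z/1000]); L.append(((ray(c,*uv,.066)[:2]-C)@R*1000)@n)
        return round(float(max(L)),1)
    print(s,k.sum(),np.percentile(e[k],[2,50,98]).round(1) if k.any() else None,"pred",[pred(x) for x in(0,.15,.3)])
```

```text
cam in tool [ 0.08  -0.002 -0.143] axis [-0.31  0.    0.95]
clock 40.325 cam [ 0.55620917 -0.08274548  0.38338543]
dot centre [-0.49798177 -2.03452424] 170
near 83 [45.2 45.4 46.8] pred [47.5, 47.7, 47.8]
far 299 [48.5 51.  54.6] pred [52.9, 56.1, 59.1]
left 116 [68.  69.7 71.5] pred [70.1, 70.1, 72.0]
right 117 [67.8 69.5 71.3] pred [70.1, 70.1, 72.0]
```

```bash
python3 -c "
from station import *
print(close_job(),current_clock())"
```

```text
the job is handed in; nothing more can be done
the job is handed in; nothing more can be done
```

I pressed all four clips and handed the job in after about 40 s: near and left measured shut, far and right look shut from closing forces and less decisive camera checks, and the box slid about 4 mm from where it stood.

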